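# Third hand: press the caddy's end panel home

### The arm

A 6-joint arm with a two-finger parallel gripper is mounted at the origin on the work surface; the furniture and walls round the work are solid. World frame = base frame: x ahead of the robot, y to its left, z up, the work surface at z = 0. Lengths are in m, angles in rad, forces in N, time in s.
With the tool pointing down it reaches from about 0.375 to 0.9 m from the base axis. Payload 3.1 kg.
Tool frame: the origin (TCP) lies where the fingers leave the gripper's body, on its centre line; the fingertips stand 70 mm ahead of it and the grasp point (between the pads) lies 51 mm ahead of it (robot.tip_reach is the distance from the TCP to the fingertips, in m); z points along the fingers, y is the line along which they close (so a half turn about z gives the same grasp; the last joint's range is limited). The gripper opens to 87 mm and grips with 3 to 60 N. Pads are 19 mm wide; open, the fingers measure 117 mm over their backs; the gripper's body (75 mm by 190 mm) begins 51 mm behind the grasp point.
Start: joints at [-1.462, 0.527, 1.433, -0, 1.181, -0.178], TCP at [0.177, -0.599, 0.292] pointing down, gripper open.
Joint ranges: [-3.08, 3.08], [-0.75, 2.2], [0.22, 2.44], [-1.43, 4.57], [0, 2.65], [-2.85, 2.85]. Speed limits (rad/s): [2.79, 2.79, 3.14, 3.14, 3.14, 3.14].

### API

Orientations are given as a unit quaternion [x, y, z, w].
In Python, from rig import robot gives the robot as it stands.
- The arm moves only by the tool carry_out, never from a script. Its argument "rows" is a list that holds one entry, the list of rows, each a list of 6 numbers: the shift along the tool's x, y, z in mm, then the turn, a rotation vector about the tool's x, y, z in units of 8 degrees (1.0 is 8 degrees). A call has 1 to 20 rows; each row is the pose to reach, as a shift and turn from the pose commanded when the call began, along the tool's axes at that moment; what a row does not reach only later rows make up. A row lasts 1/10 s, in which the tool goes at most 50 mm and 8.59 degrees, less where a joint would pass 70% of its speed; a pose out of reach is approached as far as the arm can. A call with a gripper value outside its range is refused whole. "fingers" is the opening, from 0 (shut) to 1 (fully open), set as the call begins (left out, the last holds). The fingers move at their own pace and stop on an object; "grip_force" is the grip in N (left out, the last holds). Time passes only in rows, so rows that repeat a pose let the fingers close. It gives the time, the measured TCP pose, the force and the opening at its end, in the units of the state.
- robot.get_obs(): the state, without advancing time (a new reading comes with each control period).
- robot.camera(name): name is "scene" or "top"; returns a dict with "color" (384x512x3 uint8, red, green, blue), "depth" (384x512 float32, m along the optical axis (not along the pixel's ray), 0 where there is no reading), "K" (3x3 intrinsics, pixels), "camera_from_world" (4x4, takes a point from world to camera coordinates). Camera axes: x right, y down, z forward; pixel columns grow to the right and rows downward; lengths in m; the calibration is good to about 2 mm. A picture is of the moment at which its call begins.
- robot.hand_in(): hands the job in, once; it reports no verdict.
The state is a dict: "time": time; "q": joint angles; "joint_velocities": joint speeds; "joint_torque": joint torques, N m; "position": TCP position; "tool_rot": TCP orientation; "ft_force": force on the tool from outside, world axes, zero at the start; "moment": the same for the moment, N m; "grip_width": finger opening in m.
Only numpy, scipy, OpenCV 4.12 (cv2) and the standard library are available. Lean on these libraries where they do the work, as an engineer would, in place of code of your own. Each camera call takes 0.05 s, during which the arm holds its last target. There are 200 camera calls.

### The job

Someone is about to screw the end panel with the handle tab onto the open end of the wooden spice caddy that sits in the sprung jig. Lift that panel from the table, stand it upright on the jig's bed, squarely centred and flush against the caddy's open end, and press steadily so that the caddy yields against its springs until the pointers on its sides stand midway between the two ridges on the jig's rails; never drive it to the end of its travel. Finish while still gripping and pressing the panel like that, and leave the plain panel, the glasses, jar and bottle where they are.

Things in the scene. Friction and masses are not known exactly. Their poses are not given: they have to be found in the camera images.
- handle_panel: loose light-wood end panel with handle tab, 0.14 kg, standing on edge on the table. Plate 18 mm thick (x), 130 long (y), 45 tall (z 0-45). Centred on it a tab to grip, 18 mm thick (x), 44 wide (y), z 45 to 105 mm, rounded top (full width up to z = 83). Origin: centre of underside, z up. Same both ways round: either broad face may meet the caddy
- jig: fixed plywood jig: bed 210 (x) x 170 (y) x 12 mm thick; rails 22 mm tall on it at both sides (x -37 to 97, y +-75, 10 thick), rear block 45 tall at x 85-103. Origin: centre of underside. x = pressing direction, from open front to rear block. The panel stands on the free strip x -105 to -45 before the caddy. Each rail has two dark ridges, 4 and 14 mm beyond the caddy pointer's rest place
- caddy_end (a point): middle of the lower edge of the caddy's open end, at bed-top height (12 mm); moves with the caddy. x = pressing direction into the caddy, y along the end, z up. Caddy: wooden box 100 (x) x 130 (y) x 45 mm tall behind this point; the ends of its floor and 10 mm sides form the U-shaped face at x = 0 that the panel bears on. Flush, the panel's origin is at x = -9 mm, y = 0, z = 0 here
- caddy (a joint): how far the caddy has been pressed back along the jig's x against its springs, m: 0 at rest, 0.020 at the end of its travel. It takes 1.2 N to start and 0.6 N more for each mm (about 6.6 N at 9 mm). Pointers stand between the ridges from 0.004 to 0.014; midway is 0.009
- plain_panel: the other end panel, same wood and same plate (18 x 130 x 45 mm) but without any handle tab; stands on edge on the table. Not used. Origin: centre of its underside, z up
- tumbler: clear drinking tumbler, 70 mm across, 117 mm tall, bystander; origin centre of underside
- shot_glass: small clear glass, 46 mm across, 57 mm tall, bystander; origin centre of underside
- jam_jar: glass jam jar with lid, 60 mm across, 85 mm tall, bystander; origin centre of underside
- water_bottle: small clear water bottle, 59 mm across, 182 mm tall, bystander; origin centre of underside
There are look-alikes about, which are no part of the job. What is meant by the handle_panel is not blue or orange, and is the larger of those in its own colour.

How it is judged:
On the way, in this order (a step that is already met when the one before it is completed fails the run):
1. the panel with the tab is lifted clear of the table (height (world z) of handle_panel above 0.025 m), for 0.2 s.
2. the panel is pressed squarely against the caddy's open end, within the force band (value of joint caddy between 0.004 and 0.014 m and contact force between handle_panel and caddy between 2.5 and 12 N and contact force between the fingers and handle_panel above 2 N and x of handle_panel in the frame of caddy_end between -0.0125 and -0.006 m and y of handle_panel in the frame of caddy_end between -0.006 and 0.006 m and z of handle_panel in the frame of caddy_end between -0.004 and 0.005 m and angle between the x axis of handle_panel and the x axis of caddy_end, either way round below 0.045 rad and angle between handle_panel's own z axis and vertical below 0.06 rad and linear speed of handle_panel below 0.01 m/s), for 0.5 s.
At the end, for the whole second after the job is handed in: The gripped panel stands upright (within 0.06 rad), parallel to the caddy's end (0.045 rad), touching it, centred within 6 mm, its underside within 5 mm of the bed, still; the caddy is pressed back 4 to 14 mm with a contact force of 2.5 to 12 N (all of step 2); the arm keeps its last pose, push and grip.
It fails at once if the caddy is driven to the end of its spring travel (value of joint caddy above 0.0185 m).
It fails at once if the plain panel, a glass, the jar or the bottle is moved by more than 25 mm (distance of any of plain_panel, tumbler, shot_glass, jam_jar, water_bottle from where it was at the start of the episode above 0.025 m).
It also fails if it takes over 45 s, if anything falls off the work surface, if the arm or the gripper's body presses on something with over 40 N, if the wrist force passes 120 N, or if a joint passes its speed limit or range.

## Working session

There is one attempt and no reset: what is moved stays moved. The work goes in short steps, Python scripts to look and compute and a tool call to move; the robot and the scene stay as the last step left them, time stands still between calls to the robot, and variables do not carry over. Pictures are saved under pics/ and viewed, on a budget of 10 in all, crops included, one or two more only if the job needs it, and the job is handed in when it is done.

Besides the shell and the picture viewer there is one more tool, called after "Emit:" as name([rows], argument=value, ...), one row to a line, values as JSON. carry_out: Moves the arm, as the interface text tells. Its arguments: {"type":"object","properties":{"rows":{"type":"array"},"fingers":{"type":"number"},"grip_force":{"type":"number"}},"required":["rows"]}

```bash
mkdir -p pics; ls; cat > h.py <<'E'
import numpy as np, cv2
from rig import robot
from scipy.spatial.transform import Rotation as R
def save(c,name,crop=None,s=1):
    im=cv2.cvtColor(c['color'],cv2.COLOR_RGB2BGR)
    if crop: x0,y0,x1,y1=crop; im=im[y0:y1,x0:x1]
    cv2.imwrite('pics/'+name,cv2.resize(im,None,fx=s,fy=s,interpolation=cv2.INTER_CUBIC))
def cloud(c):
    d=c['depth'];K=c['K'];v,u=np.mgrid[:d.shape[0],:d.shape[1]]
    p=np.stack([(u-K[0,2])/K[0,0]*d,(v-K[1,2])/K[1,1]*d,d],-1)
    T=c['camera_from_world']; return (p-T[:3,3])@T[:3,:3]
def px2w(c,u,v,z):
    K=c['K'];T=c['camera_from_world'];r=T[:3,:3].T@np.linalg.solve(K,[u,v,1]);o=-T[:3,:3].T@T[:3,3]
    return o+r*(z-o[2])/r[2]
def w2px(c,p):
    T=c['camera_from_world'];q=c['K']@(T[:3,:3]@np.array(p)+T[:3,3]);return q[:2]/q[2]
E
python3 - <<'E'
from h import *
for n in ('top','scene'):
    c=robot.camera(n); np.savez('pics/'+n+'0.npz',**c); save(c,n+'0.png',s=1.5)
    T=c['camera_from_world'];print(n,-T[:3,:3].T@T[:3,3],c['K'][0,0]); print(T[:3,:3].round(3))
print(robot.get_obs())
E
```

```text
pics
top [ 0.3835266  -0.02005697  1.04358686] 368.13603360450617
[[ 0.012 -1.    -0.014]
 [-0.995 -0.01  -0.101]
 [ 0.101  0.015 -0.995]]
scene [-0.20903435  0.8685771   0.94119442] 413.466756221471
[[-0.793 -0.609 -0.   ]
 [-0.372  0.486 -0.791]
 [ 0.482 -0.627 -0.612]]
{'time': 0.1, 'q': array([-1.46147892e+00,  5.28364222e-01,  1.43378823e+00, -1.65599136e-05,
        1.18143017e+00, -1.78468286e-01]), 'joint_velocities': array([-0.00099454, -0.00069443, -0.00238204,  0.00035278, -0.00091032,
       -0.00091151]), 'joint_torque': array([ 1.40488173e-04, -4.40984058e+01, -1.77150142e+01,  6.34497358e-02,
        5.34155988e-02, -5.07708376e-05]), 'position': array([ 0.17737743, -0.59873833,  0.29137042]), 'tool_rot': array([ 9.89664333e-01,  1.43399854e-01,  2.67427053e-05, -9.94655283e-04]), 'ft_force': array([ 0.14311813,  0.46004236, -0.63020222]), 'moment': array([-0.02906731, -0.01685153,  0.00500242]), 'grip_width': 0.08689848152804962}
```

View pics/top0.png

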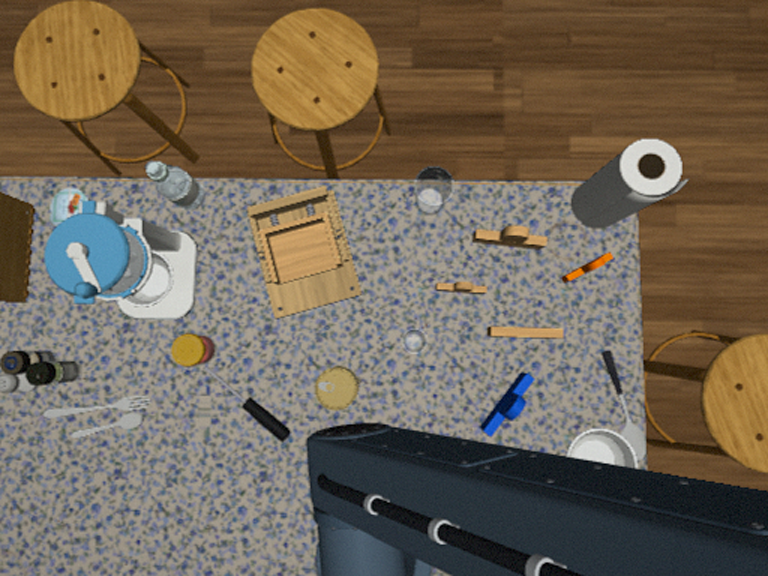

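View pics/scene0.png

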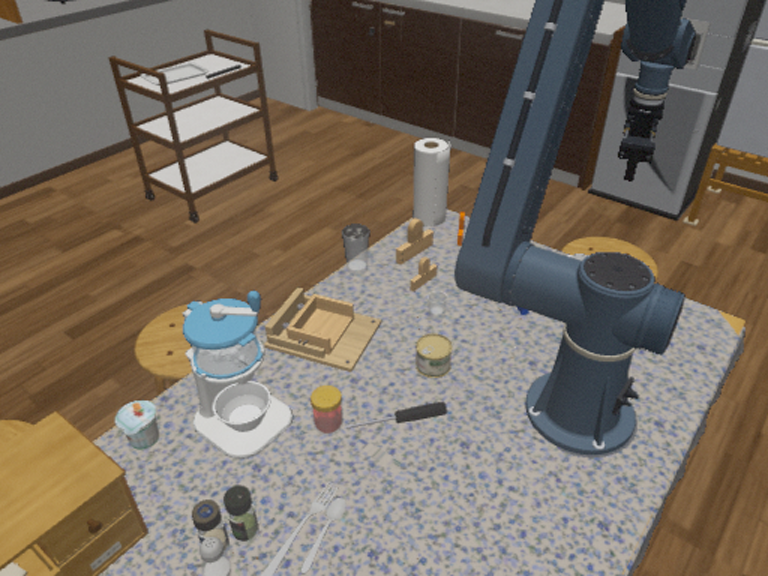

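Top view (image up = +x, right = −y): the handle panel is the larger natural-wood tabbed one at (510,237). A small look-alike sits at (462,288) and the plain panel at (526,333). The jig is at (305,255) with its open front facing the robot, the tumbler at (433,190) and the shot glass at (413,342).

```bash
python3 - <<'E'
from h import *
c=dict(np.load('pics/top0.npz'));P=cloud(c)
def box(a,b,zl,zh,name):
    u0,v0,u1,v1=[int(k/1.5) for k in (*a,*b)]
    p=P[v0:v1,u0:u1].reshape(-1,3);p=p[(p[:,2]>zl)&(p[:,2]<zh)]
    r=cv2.minAreaRect((p[:,:2]*1000).astype(np.float32)); print(name,len(p),np.round(r[0],1),np.round(r[1],1),round(r[2],2),'z',np.percentile(p[:,2],[2,50,98]).round(4),'corners',cv2.boxPoints(r).round(0).tolist())
print('table',np.median(P[280:300,100:200,2]))
box((465,215),(560,265),.036,.055,'plate');box((465,215),(560,265),.07,.12,'tab')
box((465,215),(560,265),.03,.12,'all')
box((430,275),(490,300),.02,.12,'small');box((480,320),(570,345),.03,.06,'plain')
box((240,180),(370,325),.006,.018,'bed');box((240,180),(370,325),.05,.07,'caddy+block')
box((240,180),(370,325),.006,.07,'all')
box((410,160),(460,215),.02,.2,'tumbler');box((395,325),(430,355),.015,.1,'shot')
im=P[120:215,160:245,2]; v=np.clip(im*1000/80*255,0,255).astype(np.uint8)
a=cv2.applyColorMap(cv2.resize(v,None,fx=5,fy=5,interpolation=0),cv2.COLORMAP_JET)
b=cv2.resize(cv2.cvtColor(c['color'],cv2.COLOR_RGB2BGR)[120:215,160:245],None,fx=5,fy=5,interpolation=cv2.INTER_CUBIC)
cv2.imwrite('pics/jig.png',cv2.resize(np.hstack([b,a]),(800,447)))
E
```

```text
table 0.00042750578324342087
plate 235 [ 576.2 -244.3] [129.8  19. ] 83.92 z [0.0366 0.0445 0.0507] corners [[560.0, -308.0], [579.0, -310.0], [593.0, -181.0], [574.0, -179.0]]
tab 153 [ 576.1 -243.5] [42.8 18.2] 83.64 z [0.0711 0.0987 0.1065] corners [[565.0, -264.0], [583.0, -266.0], [587.0, -223.0], [569.0, -221.0]]
all 432 [ 576.1 -244.2] [129.8  19.3] 83.92 z [0.0331 0.0469 0.1054] corners [[560.0, -308.0], [579.0, -310.0], [593.0, -181.0], [573.0, -179.0]]
small 187 [ 484.4 -154.9] [90.9 13.1] 86.06 z [0.0235 0.0338 0.0757] corners [[475.0, -200.0], [488.0, -201.0], [494.0, -110.0], [481.0, -109.0]]
plain 334 [ 403.8 -269.4] [128.6  18. ] 89.04 z [0.0398 0.045  0.049 ] corners [[394.0, -334.0], [412.0, -334.0], [414.0, -205.0], [396.0, -205.0]]
bed 1799 [549.9 133.3] [209.  216.7] 16.45 z [0.0082 0.0122 0.017 ] corners [[419.0, 208.0], [480.0, -0.0], [681.0, 59.0], [619.0, 267.0]]
caddy+block 816 [576.8 148.1] [148.5 149.5] 16.29 z [0.0507 0.0567 0.0605] corners [[485.0, 199.0], [527.0, 56.0], [669.0, 97.0], [627.0, 241.0]]
all 4562 [549.9 133.3] [209.  216.7] 16.45 z [0.0092 0.0215 0.059 ] corners [[419.0, 208.0], [480.0, -0.0], [681.0, 59.0], [619.0, 267.0]]
tumbler 529 [651.2 -96.3] [67.6 67.1] 0.52 z [0.0243 0.0833 0.1188] corners [[617.0, -63.0], [618.0, -130.0], [685.0, -130.0], [685.0, -62.0]]
shot 178 [386.  -67.2] [42.5 42.7] 1.11 z [0.0154 0.0359 0.0587] corners [[364.0, -46.0], [365.0, -89.0], [408.0, -88.0], [407.0, -45.0]]
```

View pics/jig.png

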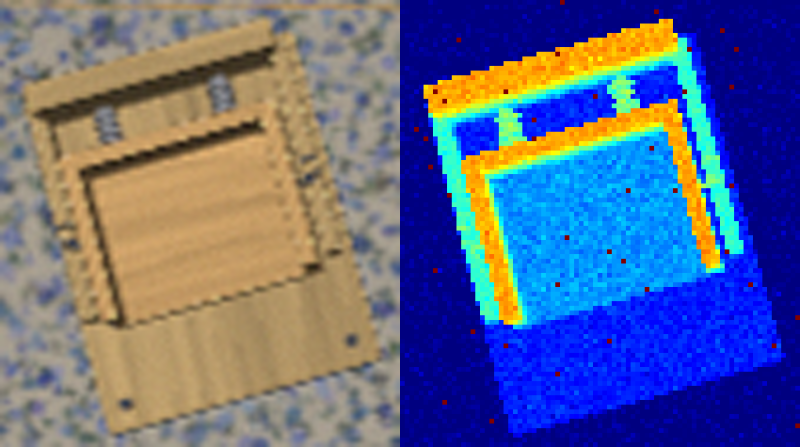

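The open end is the straight lower caddy edge, left image from (120,325) to (320,265). I'll refine the jig and panel poses by fitting height models to the depth.

```bash
cat >> h.py <<'E'
from scipy.optimize import minimize
def jig_h(x,y,d=0):
    z=np.zeros_like(x); ins=lambda a,b,w:(x>a)&(x<b)&(abs(y)<w)
    z[ins(-.105,.105,.085)]=.012
    z[(x>-.037)&(x<.097)&(abs(abs(y)-.075)<.005)]=.034
    z[ins(.085,.103,.08)]=.057
    cx=x-d; cad=(cx>-.045)&(cx<.055)&(abs(y)<.065); z[cad]=.057
    z[cad&(cx<.045)&(abs(y)<.055)]=np.nan
    return z
def pan_h(x,y,d=0):
    z=np.zeros_like(x); z[(abs(x)<.009)&(abs(y)<.065)]=.045
    t=(abs(x)<.009)&(abs(y)<.022); z[t]=.083+np.sqrt(np.maximum(.022**2-y[t]**2,0)); return z
def fit(P,model,p0,cap=.012,dz=0,opt_d=False,r=.14):
    p=P.reshape(-1,3); p=p[np.hypot(p[:,0]-p0[0],p[:,1]-p0[1])<r]
    def f(s):
        cs,sn=np.cos(s[2]),np.sin(s[2]);a,b=p[:,0]-s[0],p[:,1]-s[1]
        h=model(cs*a+sn*b,-sn*a+cs*b,s[3] if opt_d else 0)+dz
        return np.nanmean(np.minimum(abs(p[:,2]-h),cap))*1e3
    best=None
    for k in range(8):
        s0=np.array(p0,float); n=4 if opt_d else 3; s0=s0[:n]+ (np.random.RandomState(k).randn(n)*[.003,.003,.02,.002][:n] if k else 0)
        sim=np.vstack([s0]+[s0+np.eye(n)[i]*[.006,.006,.04,.004][i] for i in range(n)])
        o=minimize(f,s0,method='Nelder-Mead',options=dict(initial_simplex=sim,xatol=1e-5,fatol=1e-6))
        if best is None or o.fun<best.fun: best=o
    return best.x,best.fun
def move(pos,yaw_y,cur=None):
    "tool-frame shift (mm) and turn (8deg units): TCP to pos, straight down, closing axis y at world angle yaw_y (mod pi)"
    o=robot.get_obs(); p,r=(o['position'],R.from_quat(o['tool_rot'])) if cur is None else cur
    c=[]
    for a in (yaw_y,yaw_y+np.pi):
        y=np.array([np.cos(a),np.sin(a),0]);z=np.array([0,0,-1.]);t=R.from_matrix(np.c_[np.cross(y,z),y,z])
        c.append(((r.inv()*t).as_rotvec(),t))
    rv,t=min(c,key=lambda k:np.linalg.norm(k[0]))
    return (r.inv().apply(np.array(pos)-p)*1e3).round(1),(np.degrees(rv)/8).round(3)
E
python3 - <<'E'
from h import *
c=dict(np.load('pics/top0.npz'));P=cloud(c)
j,e=fit(P,jig_h,[.549,.14,np.radians(16.3)],r=.15);print('jig',j.round(4),np.degrees(j[2]),e)
n=np.array([np.cos(j[2]),np.sin(j[2])]);ce=j[:2]-.045*n;print('caddy_end',ce)
q,e=fit(P,pan_h,[.576,-.244,np.radians(-6.1)],r=.09);print('panel',q.round(4),np.degrees(q[2]),e)
im=cv2.cvtColor(c['color'],cv2.COLOR_RGB2BGR)
s=6
def draw(pose,pts):
    cs,sn=np.cos(pose[2]),np.sin(pose[2])
    w=[w2px(c,[pose[0]+cs*x-sn*y,pose[1]+sn*x+cs*y,z]) for x,y,z in pts]
    return np.array(w)
A=im[120:215,160:245];B=im[130:185,300:375]
def mk(A,u0,v0,polys):
    A=cv2.resize(A,None,fx=s,fy=s,interpolation=cv2.INTER_CUBIC)
    for w in polys: cv2.polylines(A,[np.int32((w-[u0,v0]+.5)*s)],True,(0,0,255),1)
    return A
rect=lambda a,b,w,z:[(a,-w,z),(b,-w,z),(b,w,z),(a,w,z)]
A=mk(A,160,120,[draw(j,rect(-.105,.105,.085,.012)),draw(j,rect(-.045,.055,.065,.057)),draw(j,rect(.085,.103,.08,.057))])
B=mk(B,300,130,[draw(q,rect(-.009,.009,.065,.045)),draw(q,rect(-.009,.009,.022,.083))])
o=np.zeros((600,800,3),np.uint8);A=A[:600,:];B=cv2.resize(B,(290,213));o[:A.shape[0],:A.shape[1]]=A;o[:213,510:800]=B;cv2.imwrite('pics/fit.png',o)
g=lambda z:[*q[:2],z]
print('above',move(g(.20),q[2])); print('grasp', move(g(.067+.051),q[2]))
E
```

```text
jig [0.5491 0.1405 0.285 ] 16.327913343725548 2.176734619167967
caddy_end [0.50594259 0.12785584]
panel [ 0.5767 -0.2452 -0.0959] -5.494315196268814 2.3166498065282193
above (array([ 483.2, -225.5,   92. ]), array([-0.011, -0.01 , -8.502]))
grasp (array([ 483.2, -225.3,  174. ]), array([-0.011, -0.01 , -8.502]))
```

View pics/fit.png

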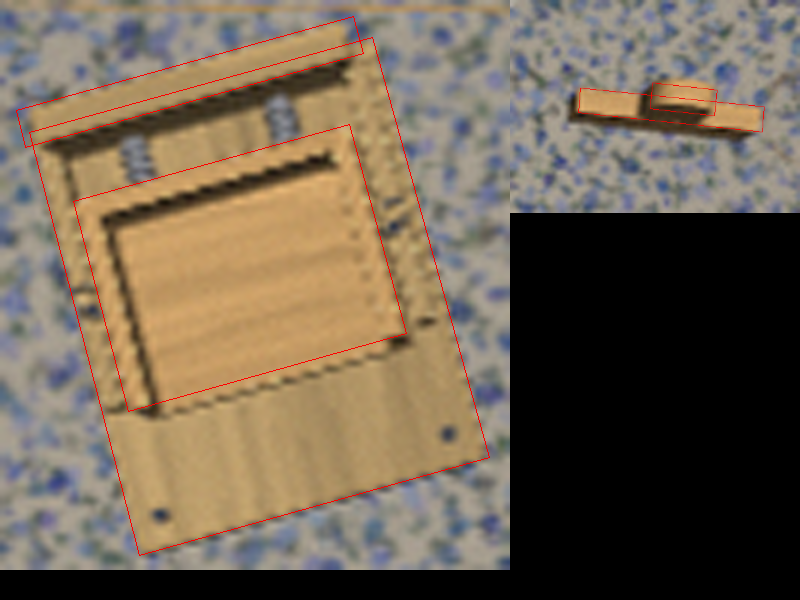

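The outlines land on the jig, the caddy and the panel. First move: to above the panel.

Emit:
carry_out([
  [[240,-110,0,0,0,-4.2],[483,-225,20,0,0,-8.45],[483,-225,20,0,0,-8.45],[483,-225,20,0,0,-8.45],[483,-225,20,0,0,-8.45],[483,-225,20,0,0,-8.45],[483,-225,20,0,0,-8.45],[483,-225,20,0,0,-8.45],[483,-225,20,0,0,-8.45],[483,-225,20,0,0,-8.45],[483,-225,20,0,0,-8.45],[483,-225,20,0,0,-8.45],[483,-225,70,0,0,-8.45],[483,-225,92,0,0,-8.45],[483,-225,92,0,0,-8.45],[483,-225,92,0,0,-8.45]],
], fingers=1, grip_force=50)

```text
time: 1.7
position: [0.5763, -0.247, 0.2002]
tool_rot: [0.743, 0.669, -0.0, -0.0]
ft_force: [0.7, -1.2, -0.1]
grip_width: 0.0871
```

```bash
python3 - <<'E'
from h import *
o=robot.get_obs();print(o['time'],o['position'],o['ft_force'],R.from_quat(o['tool_rot']).as_matrix().round(3))
print('grasp', move([.5767,-.2452,.067+.051],np.radians(-5.8)))
E
```

```text
1.7 [ 0.57633792 -0.2470412   0.20020547] [ 0.65413621 -1.16279053 -0.09503479] [[ 0.104  0.995 -0.001]
 [ 0.995 -0.104  0.   ]
 [ 0.    -0.001 -1.   ]]
grasp (array([ 1.9,  0.2, 82.2]), array([-0.006, -0.001, -0.019]))
```

Emit:
carry_out([
  [[2,0,30,0,0,0],[2,0,60,0,0,0],[2,0,78,0,0,0],[2,0,82,0,0,0],[2,0,82,0,0,0]],
])

```text
time: 2.2
position: [0.5775, -0.2452, 0.1194]
tool_rot: [0.743, 0.67, 0.0, 0.001]
ft_force: [0.2, 0.6, 0.6]
grip_width: 0.087
```

Emit:
carry_out([
  [[0,0,0,0,0,0],[0,0,0,0,0,0],[0,0,0,0,0,0],[0,0,0,0,0,0],[0,0,0,0,0,0],[0,0,0,0,0,0],[0,0,0,0,0,0],[0,0,0,0,0,0],[0,0,0,0,0,0],[0,0,0,0,0,0]],
], fingers=0, grip_force=50)

```text
time: 3.2
position: [0.5769, -0.2444, 0.1182]
tool_rot: [0.743, 0.67, -0.0, -0.0]
ft_force: [-0.6, 0.4, -0.2]
grip_width: 0.0175
```

Emit:
carry_out([
  [[0,0,-15,0,0,0],[0,0,-45,0,0,0],[0,0,-85,0,0,0],[0,0,-100,0,0,0],[0,0,-100,0,0,0],[0,0,-100,0,0,0],[0,0,-100,0,0,0]],
])

```text
time: 3.9
position: [0.576, -0.2439, 0.2169]
tool_rot: [0.743, 0.67, -0.0, -0.002]
ft_force: [-0.4, -0.6, -0.3]
grip_width: 0.0174
```

```bash
python3 - <<'E'
from h import *
o=robot.get_obs();p=o['position'];print(p,o['ft_force'])
# panel target: caddy_end -25mm (16 mm gap), TCP so that panel bottom at ~ .10
j=np.array([.5491,.1405,.285]);n=np.array([np.cos(j[2]),np.sin(j[2])])
t=j[:2]-(.045+.030)*n
print(move([*t,p[2]],j[2]))
E
```

```text
[ 0.57596683 -0.24386186  0.21694263] [-0.39804917 -0.60456929 -0.26944898]
(array([ 351.2, -135.7,    0.9]), array([-0.018, -0.014, -2.78 ]))
```

Emit:
carry_out([
  [[40,-16,0,0,0,0],[80,-31,0,0,0,-0.6],[120,-46,0,0,0,-1.2],[160,-62,0,0,0,-1.8],[200,-77,0,0,0,-2.4],[240,-93,0,0,0,-2.78],[280,-108,0,0,0,-2.78],[320,-124,0,0,0,-2.78],[345,-133,0,0,0,-2.78],[351,-136,0,0,0,-2.78],[351,-136,0,0,0,-2.78],[351,-136,0,0,0,-2.78],[351,-136,0,0,0,-2.78],[351,-136,0,0,0,-2.78]],
])

```text
time: 5.3
position: [0.4783, 0.1176, 0.2181]
tool_rot: [0.6, 0.8, -0.0, 0.0]
ft_force: [-0.4, 0.2, -0.1]
grip_width: 0.0175
```

```bash
python3 - <<'E'
from h import *
o=robot.get_obs();p=o['position'];print(o['time'],p,o['ft_force'],R.from_quat(o['tool_rot']).as_matrix().round(3).tolist())
c=robot.camera('top');np.savez('pics/top1.npz',**c)
d=robot.camera('scene');np.savez('pics/scene1.npz',**d)
im=np.hstack([cv2.resize(x['color'][a:a+130,b:b+133],None,fx=3,fy=3,interpolation=cv2.INTER_CUBIC) for x,a,b in ((c,100,150),(d,130,160))])
cv2.imwrite('pics/held.png',cv2.cvtColor(im,cv2.COLOR_RGB2BGR))
E
```

```text
5.3 [0.47827913 0.11760162 0.21812065] [-0.3864469   0.1756811  -0.06509442] [[-0.279, 0.96, 0.0], [0.96, 0.279, -0.0], [-0.0, 0.0, -1.0]]
```

View pics/held.png

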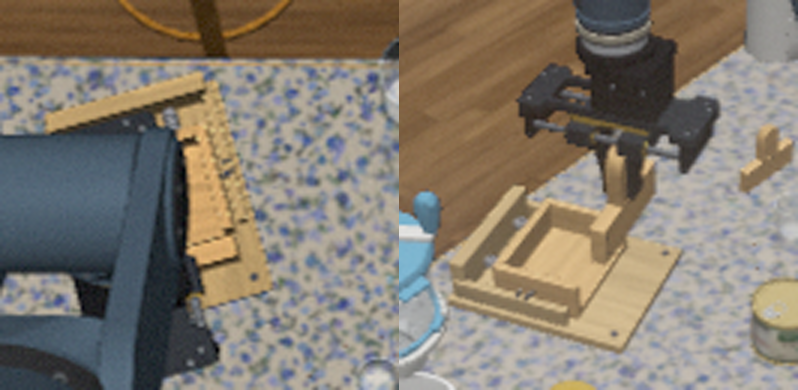

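Held panel: at left (top view) mostly hidden by the arm, at right (scene view) upright above the free strip. I'll overlay the predicted outlines on the scene view to check the in-hand offset.

```bash
cat >> h.py <<'E'
def wire(c,name,pan,jig,d,crop,s,pz,tilt=0):
    x0,y0,x1,y1=crop;im=cv2.resize(cv2.cvtColor(c['color'],cv2.COLOR_RGB2BGR)[y0:y1,x0:x1],None,fx=s,fy=s,interpolation=cv2.INTER_CUBIC)
    def boxw(pose,a,b,z,z0=0,col=(0,0,255)):
        cs,sn=np.cos(pose[2]),np.sin(pose[2])
        for i in range(8):
            for k in range(3):
                jx=i^(1<<k)
                if jx>i:
                    q=[]
                    for m in (i,jx):
                        x,y,zz=a[m&1],b[m>>1&1],z[m>>2&1]
                        q.append(tuple(np.int32((w2px(c,[pose[0]+cs*x-sn*y,pose[1]+sn*x+cs*y,zz+z0])-[x0,y0]+.5)*s).tolist()))
                    cv2.line(im,*q,col,1)
    boxw(pan,(-.009,.009),(-.065,.065),(0,.045),pz); boxw(pan,(-.009,.009),(-.022,.022),(.045,.083),pz)
    boxw(jig,(-.105,.105),(-.085,.085),(0,.012),0,(255,0,0)); boxw(jig,(-.045+d,.055+d),(-.065,.065),(.012,.057),0,(0,255,0))
    cv2.imwrite('pics/'+name,im)
E
python3 - <<'E'
from h import *
d=dict(np.load('pics/scene1.npz'))
wire(d,'wire1.png',[.4783,.1176,.285],[.5491,.1405,.285],0,(170,170,262,250),8,.100)
E
```

```text
(no output)
```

View pics/wire1.png

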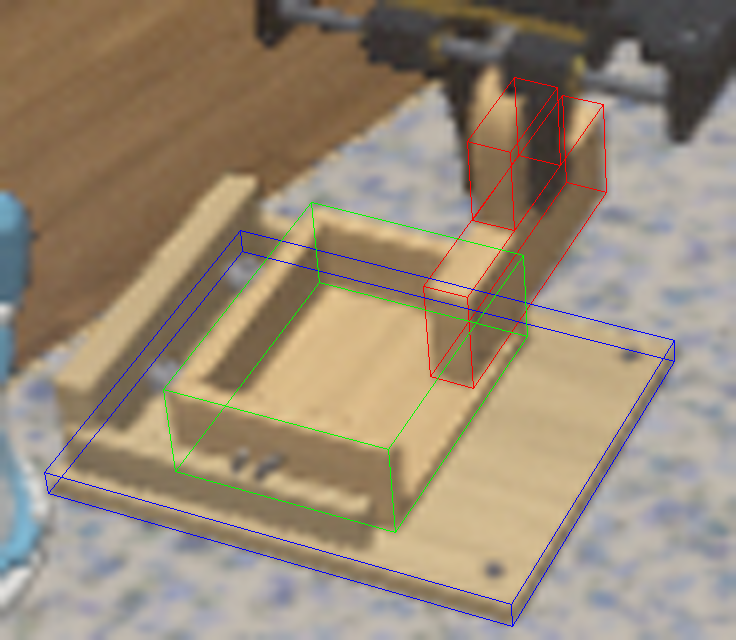

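The overlay matches to about a pixel. Tool +y is the pressing direction and tool +x is caddy +y, and the panel is about 2.5 mm short in caddy y. I'll correct that and lower it.

Emit:
carry_out([
  [[2.5,0,30,0,0,0],[2.5,0,60,0,0,0],[2.5,0,78,0,0,0],[2.5,0,82,0,0,0],[2.5,0,85,0,0,0],[2.5,0,87,0,0,0],[2.5,0,87,0,0,0],[2.5,0,87,0,0,0],[2.5,0,87,0,0,0]],
])

```text
time: 6.3
position: [0.4774, 0.1212, 0.1319]
tool_rot: [0.599, 0.8, 0.0, 0.001]
ft_force: [0.2, -0.5, -0.6]
grip_width: 0.0178
```

```bash
python3 - <<'E'
from h import *
o=robot.get_obs();p=o['position'];print(o['time'],p,o['ft_force'],R.from_quat(o['tool_rot']).as_matrix().round(3).tolist())
d=robot.camera('scene');np.savez('pics/scene2.npz',**d)
wire(d,'wire2.png',[p[0],p[1],.285],[.5491,.1405,.285],0,(170,170,262,250),8,p[2]-.118)
E
```

```text
6.3 [0.4773864  0.12116008 0.13188713] [ 0.20302491 -0.4540778  -0.59923568] [[-0.281, 0.96, 0.001], [0.96, 0.281, 0.0], [-0.0, 0.001, -1.0]]
```

View pics/wire2.png

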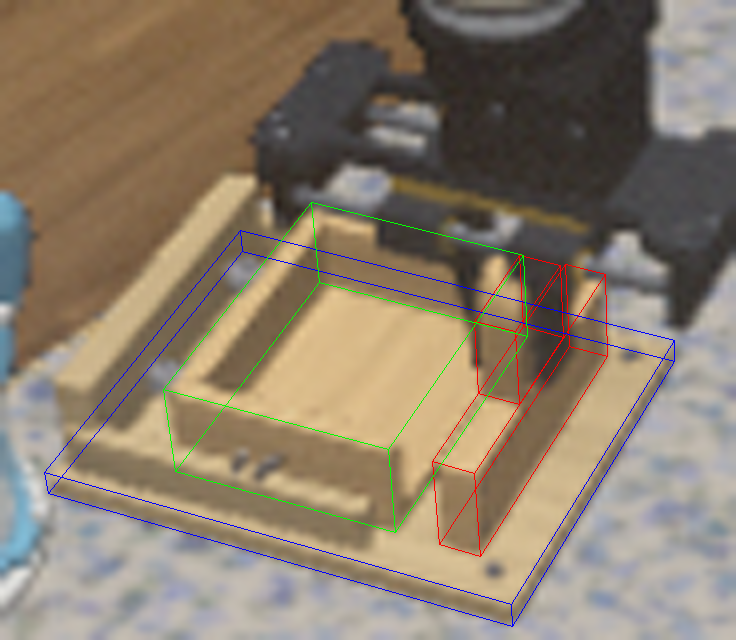

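Emit:
carry_out([
  [[-0.5,5,1,0,0,0],[-0.5,10,1,0,0,0],[-0.5,14,1,0,0,0],[-0.5,17,1,0,0,0],[-0.5,18,1,0,0,0],[-0.5,19,1,0,0,0],[-0.5,20,1,0,0,0],[-0.5,21,1,0,0,0],[-0.5,22,1,0,0,0],[-0.5,23,1,0,0,0],[-0.5,24,1,0,0,0],[-0.5,25,1,0,0,0],[-0.5,25,1,0,0,0],[-0.5,25,1,0,0,0],[-0.5,25,1,0,0,0]],
])

```text
time: 7.85
position: [0.5007, 0.1276, 0.1301]
tool_rot: [0.599, 0.8, -0.0, -0.0]
ft_force: [-4.0, -1.6, -0.4]
grip_width: 0.0176
```

```bash
cat > chk.py <<'E'
import sys
from h import *
n=np.array([.9597,.2812]);J=np.array([.5491,.1405])
F=[];Q=[];T=[]
for k in range(6):
    d=robot.camera('scene');o=robot.get_obs();F.append(o['ft_force']);Q.append(o['position']);T.append(o['tool_rot'])
F=np.mean(F,0);p=np.mean(Q,0)
print(o['time'],'pos',p.round(4),'n',((p[:2]-J)@n+.045+.009).round(4),'lat',((p[:2]-J)@[-n[1],n[0]]).round(4),'F along',(F[:2]@n).round(2),F.round(2),'yaw',np.degrees(np.arctan2(*R.from_quat(T[0]).as_matrix()[1::-1,1])),'w',o['grip_width'])
D=max((p[:2]-J)@n+.054,0)
wire(d,sys.argv[1],[p[0],p[1],.285],[.5491,.1405,.285],D,(170,170,262,250),8,p[2]-.118)
E
python3 chk.py wire3.png
```

```text
8.15 pos [0.5008 0.1277 0.1301] n 0.0041 lat 0.0013 F along -3.8 [-3.5  -1.58 -0.47] yaw 16.33198468427286 w 0.01755231815945739
```

The force of 3.8 N implies 4.3 mm of travel and the geometry says 4.1 mm, so they agree. I'll press about 4.7 mm further.

Emit:
carry_out([
  [[-0.5,0.6,0,0,0,0],[-0.5,1.2,0,0,0,0],[-0.5,1.8,0,0,0,0],[-0.5,2.4,0,0,0,0],[-0.5,3.0,0,0,0,0],[-0.5,3.6,0,0,0,0],[-0.5,4.2,0,0,0,0],[-0.5,4.7,0,0,0,0],[-0.5,4.7,0,0,0,0],[-0.5,4.7,0,0,0,0],[-0.5,4.7,0,0,0,0],[-0.5,4.7,0,0,0,0],[-0.5,4.7,0,0,0,0],[-0.5,4.7,0,0,0,0],[-0.5,4.7,0,0,0,0]],
])

```text
time: 9.65
position: [0.504, 0.1285, 0.1302]
tool_rot: [0.599, 0.8, -0.001, -0.002]
ft_force: [-6.9, -2.5, 2.1]
grip_width: 0.0176
```

```bash
python3 chk.py wire4.png
```

```text
9.95 pos [0.504  0.1285 0.1301] n 0.0074 lat 0.0012 F along -7.09 [-7.08 -1.06  2.37] yaw 16.346164214592353 w 0.01763519195453795
```

View pics/wire4.png

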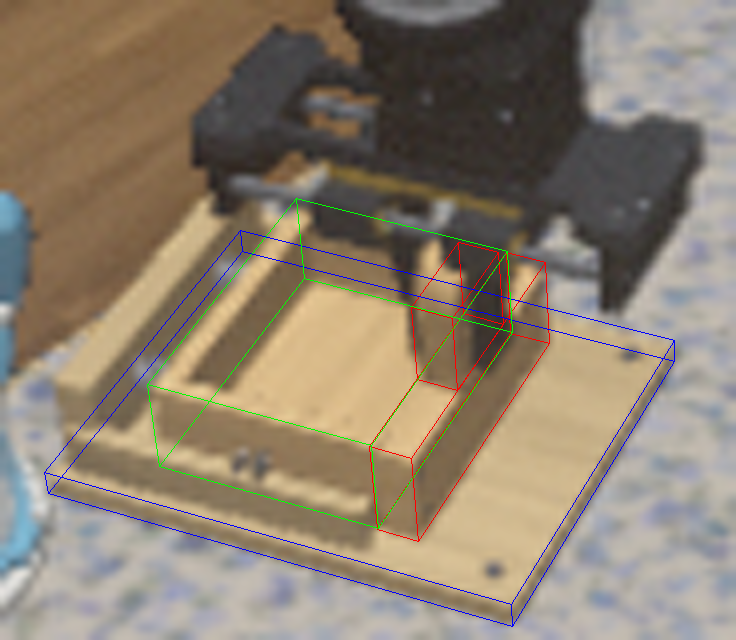

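```bash
cat > meas.py <<'E'
from h import *
n=np.array([.9597,.2812]);J=np.array([.5491,.1405])
def jf(c):
    P=cloud(c).reshape(-1,3);a=P[:,:2]-J;return np.c_[a@n,a@[-n[1],n[0]],P[:,2]]
def wall(cs):
    w=np.vstack([jf(c) for c in cs]);w=w[(w[:,1]>0)&(w[:,1]<.05)&(w[:,2]>.0535)&(w[:,2]<.062)&(w[:,0]>.03)&(w[:,0]<.078)];return w[:,0].mean(),np.median(w[:,0]),len(w)
S0=[dict(np.load('pics/scene%d.npz'%k)) for k in range(3)]
S=[robot.camera('scene') for _ in range(5)]
a,b=wall(S0),wall(S);print('rear wall top',a,b,'shift mm',(b[0]-a[0])*1e3,(b[1]-a[1])*1e3)
w=np.vstack([jf(c) for c in S]);x0=-.045+.0085-.018
m=(abs(w[:,0]-x0)<.005)&(abs(w[:,1])<.06)&(w[:,2]>.018)&(w[:,2]<.05);w=w[m]
for _ in range(3):
    A=np.c_[np.ones(len(w)),w[:,1],w[:,2]-.034];s=np.linalg.lstsq(A,w[:,0],rcond=None)[0];r=w[:,0]-A@s;w=w[abs(r)<2.5*r.std()]
print('front face x',s[0],'-> caddy d mm',(s[0]+.018+.045)*1e3,'yaw err rad',-s[1],'pitch rad',s[2],'n',len(w),'rms',r.std())
o=robot.get_obs();print(o['time'],o['ft_force'],o['position'],R.from_quat(o['tool_rot']).as_matrix()[:,2].round(4))
E
python3 meas.py
```

```text
rear wall top (np.float64(0.04659063123962013), np.float64(0.0463217357291849), 99) (np.float64(0.05394131241054626), np.float64(0.05387489469186164), 166) shift mm 7.350681170926132 7.553158962676735
front face x -0.057707332564382534 -> caddy d mm 5.29266743561746 yaw err rad -0.0010057097821512045 pitch rad -0.0026459494588320373 n 567 rms 0.0008101991029647485
10.2 [-6.42768821 -1.65943964  2.03797826] [0.50403011 0.12851564 0.13014907] [-4.4e-03 -2.0e-04 -1.0e+00]
```

Pressed about 7.4 mm by both TCP and rear-wall shift, with yaw and pitch errors near zero. The panel is on the bed with about 2 N. One small push to reach midway.

Emit:
carry_out([
  [[0,0.5,-0.3,0,0,0],[0,1.0,-0.5,0,0,0],[0,1.5,-0.5,0,0,0],[0,1.5,-0.5,0,0,0],[0,1.5,-0.5,0,0,0],[0,1.5,-0.5,0,0,0],[0,1.5,-0.5,0,0,0],[0,1.5,-0.5,0,0,0],[0,1.5,-0.5,0,0,0],[0,1.5,-0.5,0,0,0],[0,1.5,-0.5,0,0,0],[0,1.5,-0.5,0,0,0]],
])

```text
time: 11.4
position: [0.5051, 0.1289, 0.1302]
tool_rot: [0.599, 0.8, -0.002, -0.002]
ft_force: [-6.0, -1.3, -1.1]
grip_width: 0.0176
```

```bash
python3 meas.py; python3 chk.py wire5.png; python3 - <<'E'
from h import *
c=robot.camera('top'); c0=dict(np.load('pics/top0.npz'))
im=np.hstack([cv2.resize(x['color'][120:210,160:250],None,fx=4.4,fy=5,interpolation=cv2.INTER_CUBIC) for x in (c0,c)])
cv2.imwrite('pics/top5.png',cv2.cvtColor(im,cv2.COLOR_RGB2BGR))
E
```

```text
rear wall top (np.float64(0.04659063123962013), np.float64(0.0463217357291849), 99) (np.float64(0.05479568665369369), np.float64(0.054116832214247464), 171) shift mm 8.205055414073563 7.795096485062561
front face x -0.05664434263660982 -> caddy d mm 6.35565736339018 yaw err rad 0.0008863176591790332 pitch rad 0.00967697745962334 n 568 rms 0.0008915488645441484
11.65 [-6.92764711 -0.45050681 -0.58912424] [0.50514943 0.1288431  0.13017539] [-5.5e-03 -4.0e-04 -1.0e+00]
11.95 pos [0.5051 0.1289 0.1302] n 0.0085 lat 0.0012 F along -6.5 [-6.23 -1.83 -0.53] yaw 16.347959376630552 w 0.01779070066699866
```

View pics/top5.png

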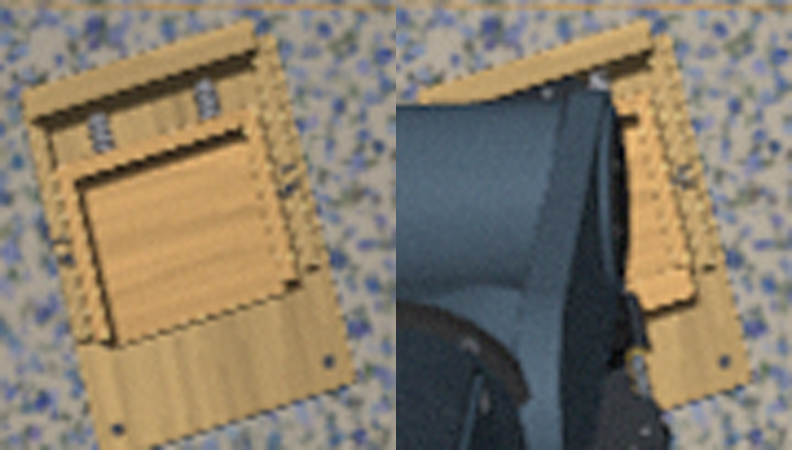

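View pics/wire5.png

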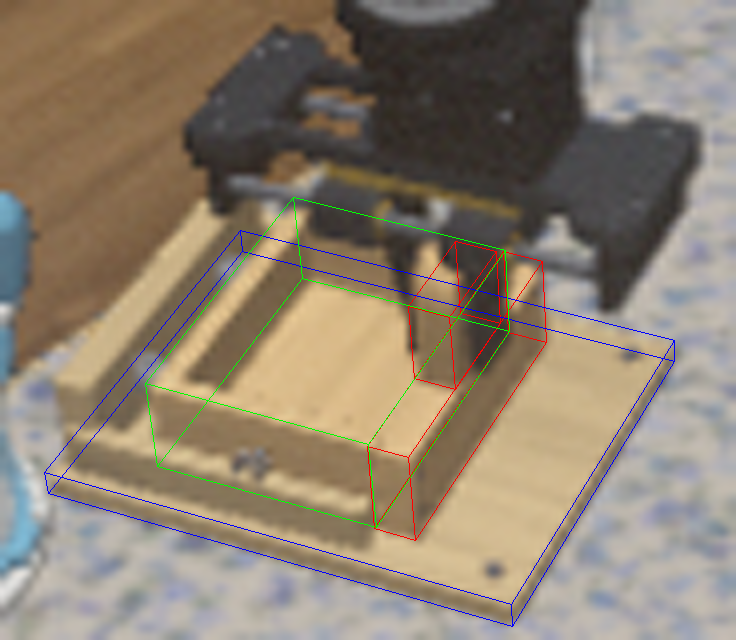

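The panel ends line up with the caddy sides at both visible corners, (695,300) top and (375,525) scene. Handing in.

```bash
python3 -c "
from rig import robot
print(robot.hand_in()); o=robot.get_obs(); print(o['time'],o['ft_force'],o['position'])"
```

```text
the job is handed in; nothing more can be done
None
the job is handed in; nothing more can be done
```

I gripped the handle panel by its tab with 50 N, carried it to the jig and stood it upright against the caddy's open end. I then pressed it in small steps and handed in at about 12 s, still gripping and pressing.

**Force and travel:** the pressing force read about 6.5 N, which implies 8.8 mm of spring travel. The TCP position gave 8.5 mm and the shift of the caddy's rear wall gave about 8 mm. All are close to the 9 mm midway point.

**Disagreement:** the panel's front face in the depth image implied only 6.4 mm of travel. That is about 2 mm less, roughly the camera calibration error, and still inside the 4–14 mm band.

**Panel pose:**

| Check | Measured | Limit |
|---|---|---|
| Yaw error | about 0.001 rad | 0.045 rad |
| Pitch | about 0.01 rad | 0.06 rad |
| Distance from centre (TCP reading) | about 1 mm | 6 mm |
| Underside height | about 12 mm, bed-top level | within 5 mm |

**Not checked:** I did not measure the plain panel, glasses, jar and bottle again at the end. The carry path was planned to keep clear of them, and no unexpected force showed up after the moves. The hand-in gave no verdict.

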